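Brush off the biscuit case and hold its sprung lid open

ROBOT

A 6-joint arm with a two-finger parallel gripper is mounted at the origin on the work surface. World frame = base frame: x ahead of the robot, y to its left, z up, the work surface at z = 0. Lengths are in m, angles in rad, forces in N, time in s.
With the tool pointing down it reaches from about 0.3 to 0.775 m from the base axis. Payload 14.6 kg.
Tool frame: the origin (TCP) lies at the very end of the fingers, on their centre line; the grasp point (between the pads) lies 19 mm behind it; z points along the fingers, y is the line along which they close (so a half turn about z gives the same grasp; the last joint's range is limited). The gripper opens to 94 mm and grips with 3 to 60 N. Pads are 16 mm wide; open, the fingers measure 119 mm over their backs; the gripper's body (75 mm by 177 mm) begins 78 mm behind the grasp point.
Start: joints at [-1.176, 0.3, 1.521, -0, 1.321, -0.067], TCP at [0.245, -0.492, 0.205] pointing down, gripper open.
Joint ranges: [-3.03, 3.03], [-0.79, 2.21], [0.23, 2.52], [-1.04, 4.18], [0, 3.07], [-2.55, 2.55]. Speed limits (rad/s): [2.22, 2.22, 2.57, 3.14, 3.14, 3.14].

INTERFACE

Orientations are given as [roll, pitch, yaw] about the fixed x, y, z axes, in that order (R = Rz(yaw) Ry(pitch) Rx(roll)).
In Python, from station import ctrl, cams gives the robot as it stands. The module is installed in compiled form; this text tells all that it offers.
- The arm moves only by the tool arm_command, never from a script. Its argument "plan" is a list that holds one entry, the list of rows, each a list of 7 numbers: the shift along the tool's x, y, z in shares of 75 cm (1.0 is 75 cm), then the turn, a rotation vector about the tool's x, y, z in a scale on which 1.0 is 2 rad, then the closure, from -1 (fully open) to 1 (shut). A call has 1 to 12 rows; each row is the pose to reach, as a shift and turn from the pose commanded when the call began, along the tool's axes at that moment; what a row does not reach only later rows make up. A row lasts 1/10 s, in which the tool goes at most 50 mm and 8.59 degrees, less where a joint would pass 70% of its speed; a pose out of reach is approached as far as the arm can. Shift and turn numbers lie between -1 and 1, and a call with a number outside is refused. A call with a gripper value outside its range is refused whole. The fingers move at their own pace and stop on an object; "squeeze" is the grip in N (left out, the last holds). Time passes only in rows, so rows that repeat a pose let the fingers close. It gives the time, the measured TCP pose, the force, the opening and the grip force at its end, in the units of the state.
- ctrl.get_obs(): the state, without advancing time (a new reading comes with each control period).
- cams.camera(name): name is "scene" or "top" or "wrist"; returns (picture, depth): 384x512x3 uint8, blue, green, red; 384x512 float32, m along the optical axis (not along the pixel's ray), 0 where there is no reading.
- cams.camera_info(name): a dict with "fx", "fy", "cx", "cy" (pixels), "world_to_cam" (4x4, takes a point from world to camera coordinates). Camera axes: x right, y down, z forward; pixel columns grow to the right and rows downward; lengths in m; the calibration is good to about 2 mm. A picture is of the moment at which its call begins: read the wrist's pose just before it. camera_info takes no time and is no camera call; for the wrist camera it gives the pose at the moment of the call.
- ctrl.hand_in(): hands the job in; it is judged then, once.
The state is a dict: "time_s": time; "qpos": joint angles; "joint_vel": joint speeds; "tau": joint torques, N m; "ee_pos": TCP position; "eef_rot": TCP orientation; "force": force on the tool from outside, world axes, zero at the start; "moment": the same for the moment, N m; "grip_width": finger opening in m; "grip_force": force on a finger pad.
Only numpy, scipy, OpenCV 4.12 (cv2) and the standard library are available. Lean on these libraries where they do the work, as an engineer would, in place of code of your own. Each camera call takes 0.05 s, during which the arm holds its last target. There are 200 camera calls.

TASK

With the brush, not with the fingers, sweep the three broken biscuit halves off the lid of the blue biscuit case into the aluminium crumb tray beside it, then stand the brush back on its bristles on the dark wooden board and let go of it. Then lift the lid with the gripper and hold it half open, at 45 degrees, for the customer: it springs shut by itself, so the program finishes while the gripper is still holding the lid steady there. Leave the jug, the jar and the two whole loose biscuits where they are.

Things in the scene. Friction and masses are not known exactly. Their poses are not given: they have to be found in the camera images.
- case: blue sheet-metal biscuit case, fixed, 170 (x) x 200 (y) x 66 mm high, six iced biscuits inside. Origin: centre of its underside, on the table. +x points away from the robot, to the customer (yaw within 0.25 rad). The lid's hinge line runs along y at x = -85, z = 66 mm (robot side). Crumb tray at one y side, brush board at the other (either way round), each 4 mm from the case wall
- lid (a joint): angle of the lid: 0 closed and level, grows as the lid's far (customer-side) edge rises towards the robot; 0.785 is 45 degrees; stop at 1.8. A spring and the lid's weight shut it from any angle: about 2.5 to 3.5 N at the pull bar, square to the lid
- lid_hinge (a point): blue lid, 170 x 224 x 6 mm, 0.4 kg, overhanging the case 12 mm at each y side. This point: middle of the hinge line, at its underside; x runs to the free edge, y along the hinge, z out of its top. Closed, its flat top is 72 mm above the table. Raised edges 6 mm wide, 8 mm high along the hinge edge and the free edge (158 mm between them); none at the y sides, so pieces can be swept off there
- lid_top (a point): centre of the lid's flat top face (85 mm from the hinge); axes as the lid
- lid_pull (a point): middle of the lid's pull: round steel bar, 14 mm diameter, 146 mm long, parallel to the hinge, 40 mm beyond the free edge on two 8 mm arms 65 mm either side of the middle; 210 mm from the hinge, 3 mm above the lid's underside, 69 mm above the table when closed. Space is free around the bar between the arms: fingers fit down on both sides; it turns between the pads as the lid swings
- brush: crumb brush, about 0.12 kg, standing on the board. Rigid straw-coloured bristle block 126 (x) x 32 (y) x 28 mm, over it a wooden back 130 x 36 x 16 mm, over that a grip rib 96 (x) x 22 (y) x 32 mm; 76 mm tall. Origin: centre of the bristles' underside; x along the brush, z up; starts turned up to 0.4 rad from the board. Grip the rib across its 22 mm from above, 50 to 75 mm above the origin
- piece1: broken half of an iced biscuit (tan with white icing), about 34 x 20 x 13 mm, 20 g, lying loose on the lid in any turn, at most 50 mm from the lid's centre along x and 32 mm along y. Origin: middle of its underside
- piece2: broken half of an iced biscuit (tan with white icing), about 34 x 20 x 13 mm, 20 g, lying loose on the lid in any turn, at most 50 mm from the lid's centre along x and 32 mm along y. Origin: middle of its underside
- piece3: broken half of an iced biscuit (tan with white icing), about 34 x 20 x 13 mm, 20 g, lying loose on the lid in any turn, at most 50 mm from the lid's centre along x and 32 mm along y. Origin: middle of its underside
- crumb_tray: low open aluminium tray, fixed, 190 (x) x 140 (y) x 30 mm high, walls and floor 3 to 5 mm thick. Origin: centre of its underside. Axes parallel to the case's; its centre is 174 mm from the case's centre along the case's y, on either side
- brush_board: dark wooden board, fixed, 190 (x) x 140 (y) x 8 mm, the place of the brush. Origin: centre of its underside. Axes parallel to the case's; 174 mm from the case's centre on the other side from the crumb tray
- jug: bystander: steel milk jug, 84 mm across, 115 mm tall, handle to one side. Origin: centre of its underside
- jar: bystander: chocolate-brown jar with a clear cap, 84 mm across, 110 mm tall. Origin: centre of its underside
- biscuit_a: bystander: whole iced biscuit, 70 mm across, 15 mm thick, lying flat. Origin: centre of its underside
- biscuit_b: bystander: whole iced biscuit, 70 mm across, 15 mm thick, lying flat. Origin: centre of its underside
There are look-alikes about, which are no part of the job. What is shaped like the piece1 but green, pink or purple is not meant.

How it is judged:
On the way, in this order (a step that is already met when the one before it is completed fails the run):
1. all three pieces lie in the crumb tray while the brush is still in the gripper and the lid is shut (x of piece1 in the frame of crumb_tray between -0.095 and 0.095 m and y of piece1 in the frame of crumb_tray between -0.07 and 0.07 m and height (world z) of each of piece1, piece2, piece3 below 0.045 m and linear speed of each of piece1, piece2, piece3 below 0.05 m/s and x of piece2 in the frame of crumb_tray between -0.095 and 0.095 m and y of piece2 in the frame of crumb_tray between -0.07 and 0.07 m and x of piece3 in the frame of crumb_tray between -0.095 and 0.095 m and y of piece3 in the frame of crumb_tray between -0.07 and 0.07 m and contact force between the fingers and brush above 0.5 N and value of joint lid below 0.1 rad), for 0.1 s.
2. the brush stands on its board again, let go, before the lid is opened (x of brush in the frame of brush_board between -0.085 and 0.085 m and y of brush in the frame of brush_board between -0.07 and 0.07 m and angle between brush's own z axis and vertical below 0.15 rad and height (world z) of brush below 0.014 m and linear speed of brush below 0.03 m/s and contact force between the fingers and brush below 0.1 N and value of joint lid below 0.1 rad), for 0.2 s.
At the end, for the whole second after the job is handed in: The lid stands steady at 45 degrees, give or take 6, held by the gripper's fingers (contact over 1 N) and by nothing else; all three pieces lie at rest in the crumb tray (inside its outline, below 45 mm); the brush stands on its bristles on its board (its centre over the board), untouched (value of joint lid between 0.68 and 0.89 rad and velocity of joint lid between -0.05 and 0.05 rad/s and contact force between the fingers and lid above 1 N and contact force between each of jug, jar, biscuit_a, biscuit_b, brush, piece1, piece2, piece3 and lid below 0.1 N and x of piece1 in the frame of crumb_tray between -0.095 and 0.095 m and y of piece1 in the frame of crumb_tray between -0.07 and 0.07 m and height (world z) of each of piece1, piece2, piece3 below 0.045 m and linear speed of each of piece1, piece2, piece3 below 0.05 m/s and x of piece2 in the frame of crumb_tray between -0.095 and 0.095 m and y of piece2 in the frame of crumb_tray between -0.07 and 0.07 m and x of piece3 in the frame of crumb_tray between -0.095 and 0.095 m and y of piece3 in the frame of crumb_tray between -0.07 and 0.07 m and x of brush in the frame of brush_board between -0.085 and 0.085 m and y of brush in the frame of brush_board between -0.07 and 0.07 m and angle between brush's own z axis and vertical below 0.15 rad and height (world z) of brush below 0.014 m and linear speed of brush below 0.03 m/s and contact force between the fingers and brush below 0.1 N); the arm keeps its last pose, push and grip.
It fails at once if a broken piece is pushed with the fingers instead of the brush (contact force between the fingers and piece1 above 0.3 N or contact force between the fingers and piece2 above 0.3 N or contact force between the fingers and piece3 above 0.3 N).
It fails at once if a bystander (jug, jar or whole biscuit) is moved more than 20 mm (distance of any of jug, jar, biscuit_a, biscuit_b from where it was at the start of the episode above 0.02 m).
It also fails if it takes over 58 s, if anything falls off the work surface, if the arm or the gripper's body presses on something with over 40 N, if the wrist force passes 120 N, or if a joint passes its speed limit or range.

## Working session

There is one attempt and no reset: what is moved stays moved. The work goes in short steps, Python scripts to look and compute and a tool call to move; the robot and the scene stay as the last step left them, time stands still between calls to the robot, and variables do not carry over. Pictures are saved under pics/ and viewed, at most 10 in all, crops included, and the job is handed in when it is done.

Besides the shell and the picture viewer there is one more tool, called after ">>>" by a JSON object that holds its "method" and its "body". arm_command: Moves the arm, as the interface text tells. Its arguments: {"type":"object","properties":{"plan":{"type":"array"},"squeeze":{"type":"number"}},"required":["plan"]}

```bash
mkdir -p pics
cat > h.py <<'E'
import numpy as np, cv2
from station import ctrl, cams
from scipy.spatial.transform import Rotation as R
def grab(n):
    im,d=cams.camera(n); i=cams.camera_info(n); 
    v,u=np.mgrid[0:384,0:512]
    P=np.stack([(u-i['cx'])/i['fx']*d,(v-i['cy'])/i['fy']*d,d],-1)
    T=np.linalg.inv(np.array(i['world_to_cam']))
    W=P@T[:3,:3].T+T[:3,3]; W[d==0]=np.nan
    return im,d,W
E
python3 - <<'E'
from h import *
a,d,W=grab('top'); b,d2,W2=grab('scene')
np.savez('s.npz',a=a,W=W,b=b,W2=W2)
cv2.imwrite('pics/top.png',cv2.resize(a,(800,600))); cv2.imwrite('pics/scene.png',b)
print({k:(v if not hasattr(v,'shape') else v.round(3).tolist()) for k,v in ctrl.get_obs().items()})
print(cams.camera_info('top'))
E
```

```text
{'time_s': 0.1, 'qpos': [-1.176, 0.3, 1.521, -0.0, 1.321, -0.067], 'joint_vel': [-0.002, -0.002, -0.001, -0.001, -0.0, 0.001], 'tau': [-0.001, -53.265, -35.329, 0.071, 0.024, -0.0], 'ee_pos': [0.245, -0.492, 0.205], 'eef_rot': [-3.141, -0.0, 0.462], 'force': [0.132, 1.116, -0.363], 'moment': [0.014, 0.016, -0.002], 'grip_force': 0.0, 'grip_width': 0.09393336938815904}
{'fx': 428.82256899066215, 'fy': 428.82256899066215, 'cx': 256.54660912806685, 'cy': 190.0231022125131, 'world_to_cam': array([[ 0.01614928, -0.99986547, -0.00287194, -0.10393298],
       [-0.98651863, -0.01546576, -0.16291658,  0.58763684],
       [ 0.16285025,  0.0054642 , -0.98663567,  1.19110465],
       [ 0.        ,  0.        ,  0.        ,  1.        ]])}
```

View pics/top.png

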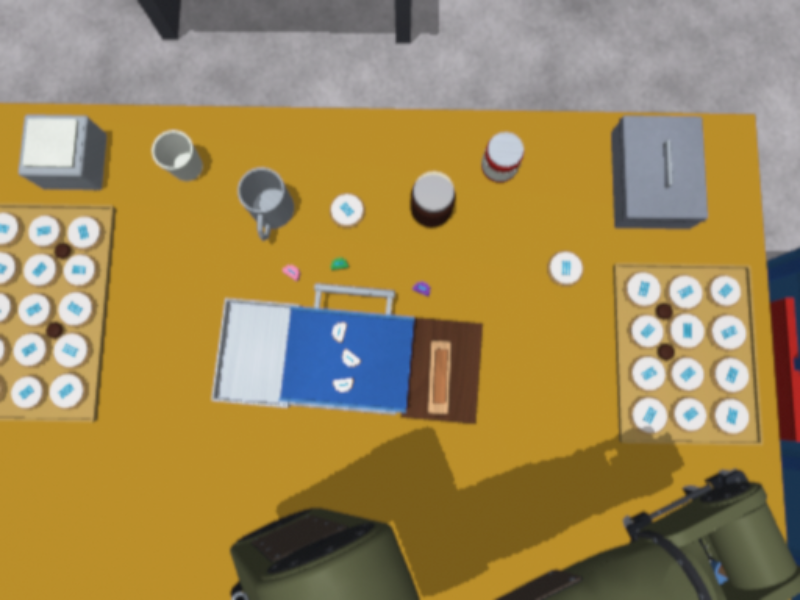

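View pics/scene.png

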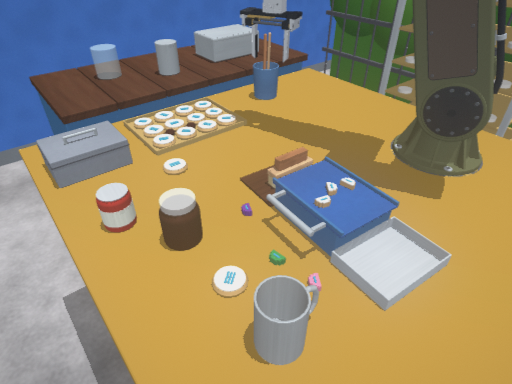

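The top view shows the tray on +y (left, 255,352), the lid at (347,358), and pieces at (338,331), (350,358) and (343,385) in the 800x600 image. The board and brush are on −y, with the brush at (439,377). The green, pink and purple look-alikes lie beyond the pull bar. Next I measure.

Run:
```python
from h import *
s=np.load('s.npz'); a=s['a'].astype(int); W=s['W']; B,G,Rr=a[...,0],a[...,1],a[...,2]
z=W[...,2]; v,u=np.mgrid[0:384,0:512]
def rect(m,name):
    p=W[m][:,:2]; r=cv2.minAreaRect((p*1000).astype(np.float32)); print(name,m.sum(),np.round(r[0],1),np.round(r[1],1),round(r[2],1),'z',np.round(np.nanpercentile(W[m][:,2],[5,50,95]),4)); return r
roi=(u>130)&(u<315)&(v>180)&(v<280)
lid=roi&(B>G+40)&(B>Rr+60)&(z>.06)&(z<.095)
rect(lid,'lid')
white=(a.min(-1)>130)&(u>200)&(u<240)&(v>200)&(v<256)
n,l,st,c=cv2.connectedComponentsWithStats(white.astype(np.uint8))
for i in range(1,n):
    if st[i,4]>10: rect(l==i,'piece %s'%np.round(c[i]))
dark=roi&(u>255)&(z<.02)&(z>.003)&(Rr<110); rect(dark,'board')
rib=roi&(u>265)&(z>.074)&(u<300); rect(rib,'rib')
back=roi&(u>265)&(z>.044)&(u<300); rect(back,'back')
tray=roi&(u<190)&(z>.018)&(z<.04)&(abs(B-Rr)<40); rect(tray,'traywall')
bar=(u>198)&(u<258)&(v>180)&(v<200)&(z>.055)&(z<.085); rect(bar,'bar')
for nm,m in [('jug',(u>150)&(u<190)&(v>105)&(v<155)&(z>.1)),('jar',(u>260)&(u<295)&(v>108)&(v<150)&(z>.095)),('b1',(u>208)&(u<235)&(v>120)&(v<150)&(z>.01))]: rect(m,nm)
```

```text
lid 4506 [472.4   0.5] [224.1 166.9] 85.9 z [0.0683 0.0723 0.0782]
piece [217. 212.] 91 [521.9  16.7] [23.2 36.1] 71.8 z [0.0709 0.0848 0.0884]
piece [224. 229.] 94 [471.9  -4.3] [35.  23.4] 51.1 z [0.0694 0.085  0.0889]
piece [219. 246.] 96 [427.1   5.1] [21.6 33.4] 12.4 z [0.0725 0.0849 0.0892]
board 2118 [ 489.4 -179.1] [134.7 249.2] 83.8 z [0.0046 0.0083 0.0126]
rib 280 [ 442.6 -165.7] [22.1 93.9] 87.9 z [0.0805 0.084  0.0878]
back 584 [ 442.9 -165.7] [ 36.2 128.5] 87.7 z [0.0488 0.0577 0.0868]
traywall 241 [484.9 173.8] [140.2 189.9] 85.9 z [0.0198 0.0288 0.0336]
bar 344 [582.   -7.4] [ 50.9 148.9] 0.8 z [0.0689 0.0738 0.08  ]
jug 236 [768.5 161.4] [84.3 82. ] 43.6 z [0.1012 0.1128 0.118 ]
jar 526 [ 774.1 -149.5] [72.9 68.5] 2.4 z [0.1047 0.1101 0.1139]
b1 342 [763.6  15. ] [63.4 64. ] 1.3 z [0.0111 0.0152 0.0201]
```

Careful with the scale: shifts go in shares of 75 cm and turns go in shares of 2 rad. That gives: 322 mm / 750 = 0.4293, -203 mm / 750 = -0.2707, 0.502 rad / 2 = 0.251.

>>> {"method": "arm_command", "body": {"plan": [[[0.1067,-0.068,0.0147,0,0,0.06,-0.06],[0.2133,-0.136,0.0293,0,0,0.125,-0.06],[0.32,-0.2027,0.044,0,0,0.185,-0.06],[0.3867,-0.244,0.0533,0,0,0.225,-0.06],[0.4293,-0.2707,0.06,0,0,0.251,-0.06],[0.4293,-0.2707,0.06,0,0,0.251,-0.06],[0.4293,-0.2707,0.06,0,0,0.251,-0.06],[0.4293,-0.2707,0.06,0,0,0.251,-0.06],[0.4293,-0.2707,0.06,0,0,0.251,-0.06],[0.4293,-0.2707,0.06,0,0,0.251,-0.06],[0.4293,-0.2707,0.06,0,0,0.251,-0.06]]], "squeeze": 30}}

```text
time_s: 1.2
ee_pos: [0.4425, -0.168, 0.1605]
eef_rot: [3.141, 0.0, -0.041]
force: [0.1, -0.3, -0.7]
grip_width: 0.0499
grip_force: 0.0
```

To row units: 102 mm / 750 = 0.136, 95 mm / 750 = 0.1267.

>>> {"method": "arm_command", "body": {"plan": [[[0,-0.0027,0.0533,0,0,0,-0.06],[0,-0.0027,0.1,0,0,0,-0.06],[0,-0.0027,0.1267,0,0,0,-0.06],[0,-0.0027,0.136,0,0,0,-0.06],[0,-0.0027,0.136,0,0,0,-0.06],[0,-0.0027,0.136,0,0,0,0.9],[0,-0.0027,0.136,0,0,0,0.9],[0,-0.0027,0.136,0,0,0,0.9],[0,-0.0027,0.136,0,0,0,0.9],[0,-0.0027,0.136,0,0,0,0.9],[0,-0.0027,0.136,0,0,0,0.9]]]}}

```text
time_s: 2.3
ee_pos: [0.4432, -0.1653, 0.059]
eef_rot: [3.141, -0.001, -0.04]
force: [-1.1, 0.6, 5.9]
grip_width: 0.0217
grip_force: 30.0
```

To row units: -107 mm / 750 = -0.1427, -96 mm / 750 = -0.128, 0.03 rad / 2 = 0.015.

>>> {"method": "arm_command", "body": {"plan": [[[0,0,-0.0533,0,0,0,0.9],[0,0,-0.1067,0,0,0,0.9],[0,0,-0.128,0,0,0,0.9],[0.0067,-0.0333,-0.128,0,0,0.005,0.9],[0.0187,-0.0867,-0.128,0,0,0.01,0.9],[0.0267,-0.1267,-0.128,0,0,0.015,0.9],[0.0307,-0.1427,-0.128,0,0,0.015,0.9],[0.0307,-0.1427,-0.128,0,0,0.015,0.9],[0.0307,-0.1427,-0.128,0,0,0.015,0.9],[0.0307,-0.1427,-0.128,0,0,0.015,0.9]]]}}

```text
time_s: 3.3
ee_pos: [0.47, -0.0602, 0.1544]
eef_rot: [3.141, 0.0, -0.071]
force: [-0.4, -0.7, -1.4]
grip_width: 0.022
grip_force: 30.0
```

Run:
```python
from h import *
a,d,W=grab('top'); b,d2,W2=grab('scene')
np.savez('s2.npz',a=a,W=W,b=b,W2=W2)
cv2.imwrite('pics/p2.png',np.hstack([cv2.resize(a[150:300,120:320],(400,300)),cv2.resize(b[120:320,220:487],(400,300))]))
o=ctrl.get_obs();print(o['ee_pos'],o['eef_rot'],o['force'])
```

```text
[ 0.47007671 -0.06004738  0.15441191] [ 3.14154411e+00  1.21205158e-04 -7.13758288e-02] [-0.4748351   0.3986583  -1.99181902]
```

View pics/p2.png

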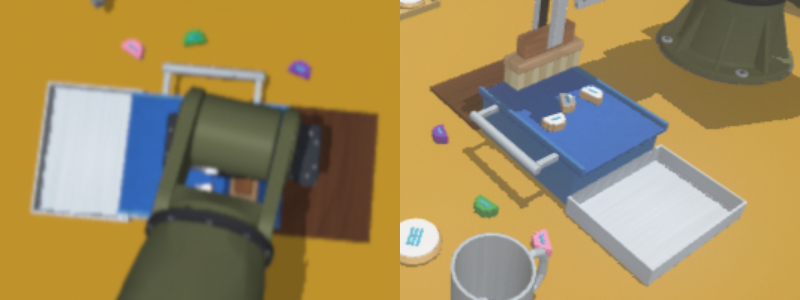

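To row units: 28 mm / 750 = 0.0373, 24 mm / 750 = 0.032.

>>> {"method": "arm_command", "body": {"plan": [[[0,0,0.0187,0,0,0,0.9],[0,0,0.032,0,0,0,0.9],[0,0,0.0373,0,0,0,0.9],[0,0,0.0373,0,0,0,0.9],[0,0,0.0373,0,0,0,0.9]]]}}

```text
time_s: 3.9
ee_pos: [0.4704, -0.0593, 0.1268]
eef_rot: [3.142, -0.0, -0.07]
force: [0.4, -0.7, -1.9]
grip_width: 0.0218
grip_force: 30.0
```

To row units: -190 mm / 750 = -0.2533, -175 mm / 750 = -0.2333.

>>> {"method": "arm_command", "body": {"plan": [[[0,-0.0107,0,0,0,0,0.9],[0,-0.0267,0,0,0,0,0.9],[0,-0.0453,0,0,0,0,0.9],[0,-0.0667,0,0,0,0,0.9],[0,-0.0893,0,0,0,0,0.9],[0,-0.1133,0,0,0,0,0.9],[0,-0.1373,0,0,0,0,0.9],[0,-0.1613,0,0,0,0,0.9],[0,-0.1853,0,0,0,0,0.9],[0,-0.2093,0,0,0,0,0.9],[0,-0.2333,0,0,0,0,0.9],[0,-0.2533,0,0,0,0,0.9]]]}}

```text
time_s: 5.1
ee_pos: [0.4833, 0.1323, 0.1266]
eef_rot: [-3.141, -0.0, -0.069]
force: [0.7, -0.4, -1.1]
grip_width: 0.0219
grip_force: 30.0
```

To row units: 240 mm / 750 = 0.32, 230 mm / 750 = 0.3067.

>>> {"method": "arm_command", "body": {"plan": [[[0,0,-0.0133,0,0,0,0.9],[0,0,-0.0533,0,0,0,0.9],[0,0,-0.08,0,0,0,0.9],[0,0.0533,-0.08,0,0,0,0.9],[0,0.12,-0.08,0,0,0,0.9],[0,0.1867,-0.08,0,0,0,0.9],[0,0.2533,-0.08,0,0,0,0.9],[0,0.3067,-0.08,0,0,0,0.9],[0,0.32,-0.08,0,0,0,0.9],[0,0.32,-0.08,0,0,0,0.9]]]}}

```text
time_s: 6.1
ee_pos: [0.4665, -0.1102, 0.1869]
eef_rot: [3.141, -0.0, -0.073]
force: [-0.3, -0.2, -2.4]
grip_width: 0.0222
grip_force: 30.0
```

Run:
```python
from h import *
a,d,W=grab('top'); b,d2,W2=grab('scene')
np.savez('s3.npz',a=a,W=W,b=b,W2=W2)
cv2.imwrite('pics/p3.png',np.hstack([cv2.resize(a[150:300,120:320],(400,300)),cv2.resize(b[120:320,220:487],(400,300))]))
o=ctrl.get_obs();print(o['time_s'],o['ee_pos'],o['eef_rot'],o['force'])
```

```text
6.2 [ 0.46679304 -0.10831642  0.18673052] [-3.14139656e+00 -2.14749677e-04 -7.00747632e-02] [-0.46639602 -0.54958712 -2.30466738]
```

View pics/p3.png

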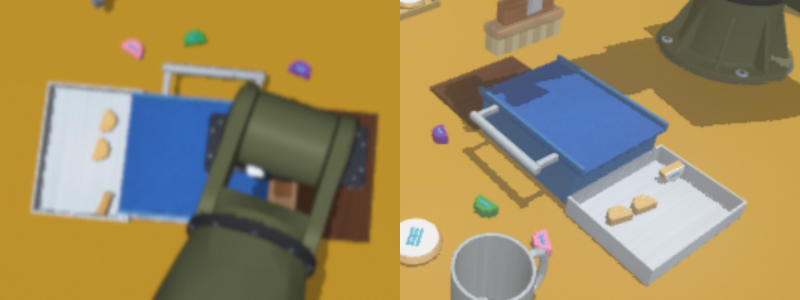

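Run:
```python
from h import *
s=np.load('s3.npz'); a=s['a'].astype(int); W=s['W']
v,u=np.mgrid[0:384,0:512]
m=((a[...,2]-a[...,0])>50)&(u>143)&(u<182)&(v>195)&(v<257)
n,l,st,c=cv2.connectedComponentsWithStats(m.astype(np.uint8))
cy,sy=np.cos(-.0716),np.sin(-.0716)
for i in range(1,n):
    if st[i,4]>15:
        p=W[l==i]; q=(p[:,:2]-[.4849,.1738])@np.array([[cy,-sy],[sy,cy]]); print(c[i].round(),st[i,4],np.nanmedian(q,0).round(3),np.nanmin(q,0).round(3),np.nanmax(q,0).round(3),np.nanpercentile(p[:,2],[5,50,95]).round(3))
```

```text
[174. 210.] 60 [ 0.047 -0.021] [ 0.033 -0.032] [ 0.062 -0.012] [0.011 0.015 0.02 ]
[170. 225.] 61 [ 0.003 -0.015] [-0.009 -0.026] [ 0.021 -0.005] [0.011 0.015 0.018]
[172. 252.] 47 [-0.074 -0.032] [-0.087 -0.041] [-0.057 -0.023] [0.02  0.024 0.029]
```

To row units: 128 mm / 750 = 0.1707, 127 mm / 750 = 0.1693.

>>> {"method": "arm_command", "body": {"plan": [[[-0.0053,0.04,0,0,0,0,0.9],[-0.0107,0.08,0,0,0,0,0.9],[-0.0107,0.0853,0.04,0,0,0,0.9],[-0.0107,0.0853,0.0933,0,0,0,0.9],[-0.0107,0.0853,0.1333,0,0,0,0.9],[-0.0107,0.0853,0.1547,0,0,0,0.9],[-0.0107,0.0853,0.1627,0,0,0,0.9],[-0.0107,0.0853,0.1667,0,0,0,0.9],[-0.0107,0.0853,0.1693,0,0,0,0.9],[-0.0107,0.0853,0.1707,0,0,0,0.9],[-0.0107,0.0853,0.1707,0,0,0,0.9]]]}}

```text
time_s: 7.3
ee_pos: [0.4546, -0.1724, 0.059]
eef_rot: [3.141, -0.001, -0.07]
force: [0.7, -0.7, -1.3]
grip_width: 0.0221
grip_force: 30.0
```

To row units: -130 mm / 750 = -0.1733, -100 mm / 750 = -0.1333.

>>> {"method": "arm_command", "body": {"plan": [[[0,0,0.0013,0,0,0,0.9],[0,0,0.0013,0,0,0,-0.06],[0,0,0.0013,0,0,0,-0.06],[0,0,0.0013,0,0,0,-0.06],[0,0,0.0013,0,0,0,-0.06],[0,0,0.0013,0,0,0,-0.06],[0,0,0.0013,0,0,0,-0.06],[0,0,-0.0267,0,0,0,-0.06],[0,0,-0.08,0,0,0,-0.06],[0,0,-0.1333,0,0,0,-0.06],[0,0,-0.1733,0,0,0,-0.06],[0,0,-0.1733,0,0,0,-0.06]]]}}

```text
time_s: 8.5
ee_pos: [0.4556, -0.173, 0.1924]
eef_rot: [3.139, -0.006, -0.07]
force: [0.3, 0.1, -0.5]
grip_width: 0.0497
grip_force: 0.0
```

To row units: -174 mm / 750 = -0.232, -168 mm / 750 = -0.224, -1.569 rad / 2 = -0.7845.

>>> {"method": "arm_command", "body": {"plan": [[[0.0133,-0.0187,0,0,0,-0.07,0.234],[0.0293,-0.04,0,0,0,-0.14,0.234],[0.048,-0.064,0,0,0,-0.21,0.234],[0.0667,-0.088,0,0,0,-0.28,0.234],[0.0853,-0.1133,0.0053,0,0,-0.35,0.234],[0.104,-0.1387,0.0107,0,0,-0.42,0.234],[0.1227,-0.1627,0.016,0,0,-0.49,0.234],[0.1387,-0.1867,0.0213,0,0,-0.56,0.234],[0.1547,-0.208,0.0267,0,0,-0.63,0.234],[0.168,-0.224,0.032,0,0,-0.7,0.234],[0.1733,-0.232,0.0373,0,0,-0.765,0.234],[0.1733,-0.232,0.0427,0,0,-0.7845,0.234]]]}}

```text
time_s: 9.7
ee_pos: [0.5962, -0.0071, 0.1549]
eef_rot: [-3.14, -0.0, 1.505]
force: [-0.2, 0.6, -1.1]
grip_width: 0.0361
grip_force: 0.0
```

>>> {"method": "arm_command", "body": {"plan": [[[0,0,0,0,0,0,0.234],[0,0,0,0,0,0,0.234],[0,0,0,0,0,0,0.234]]]}}

```text
time_s: 10.0
ee_pos: [0.5961, -0.008, 0.1564]
eef_rot: [-3.142, -0.0, 1.497]
force: [-0.5, -0.1, 0.1]
grip_width: 0.0357
grip_force: 0.0
```

Run:
```python
from h import *
o=ctrl.get_obs();print(o['time_s'],o['ee_pos'].round(4),o['eef_rot'].round(3),o['qpos'].round(2))
cy,sy=np.cos(-.0716),np.sin(-.0716); M=np.array([[cy,-sy],[sy,cy]])
H=np.array([.3876,.0066])
def bar(W,n):
    q=(W[...,:2]-H)@M; z=W[...,2]
    m=(q[...,0]>.185)&(q[...,0]<.23)&(abs(q[...,1])<.055)&(z>.05)&(z<.09)
    print(n,m.sum(),np.percentile(q[m][:,0],[1,50,99]).round(4),np.percentile(z[m],[5,50,95]).round(4))
    m=(q[...,0]>.185)&(q[...,0]<.23)&(abs(q[...,1])<.1)&(z>.05)&(z<.09); print(np.percentile(q[m][:,1],[0.5,99.5]).round(4))
s=np.load('s.npz'); bar(s['W'],'top'); bar(s['W2'],'scene')
w,d,W=grab('wrist'); bar(W,'wrist')
a,_,T=grab('top'); b,_,S=grab('scene')
cv2.imwrite('pics/p4.png',np.vstack([np.hstack([cv2.resize(a[150:300,120:320],(400,300)),cv2.resize(b[80:320,167:487],(400,300))]),np.hstack([cv2.resize(w,(400,300))]*2)]))
```

```text
10.0 [ 0.5961 -0.008   0.1564] [-3.142 -0.     1.497] [-0.07  0.44  1.44  0.    1.26 -0.  ]
top 186 [0.202  0.2078 0.2157] [0.0689 0.0738 0.0785]
[-0.0724  0.0715]
scene 290 [0.2027 0.2125 0.2159] [0.0681 0.0748 0.0772]
[-0.0706  0.0733]
wrist 1932 [0.202  0.2091 0.2155] [0.0717 0.076  0.0777]
[-0.0718  0.0717]
```

View pics/p4.png

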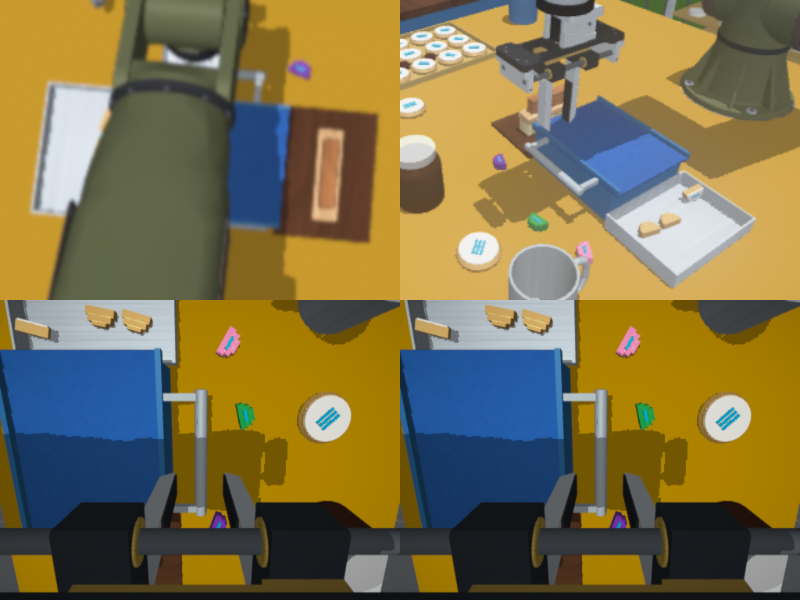

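The brush stands on its board, the three pieces are in the tray, and the open fingers are centred over the bar (209 mm from the hinge).

To row units: 106 mm / 750 = 0.1413, 97 mm / 750 = 0.1293.

>>> {"method": "arm_command", "body": {"plan": [[[0,0,0.0533,0,0,0,0.234],[0,0,0.1,0,0,0,0.234],[0,0,0.1293,0,0,0,0.234],[0,0,0.1413,0,0,0,0.234],[0,0,0.1413,0,0,0,0.234],[0,0,0.1413,0,0,0,0.95],[0,0,0.1413,0,0,0,0.95],[0,0,0.1413,0,0,0,0.95],[0,0,0.1413,0,0,0,0.95],[0,0,0.1413,0,0,0,0.95]]], "squeeze": 30}}

```text
time_s: 11.15
ee_pos: [0.5972, -0.008, 0.0514]
eef_rot: [3.138, -0.0, 1.499]
force: [5.9, -0.8, 1.0]
grip_width: 0.0129
grip_force: 30.0
```

To row units: -81.5 mm / 750 = -0.1087, -61.9 mm / 750 = -0.0825.

>>> {"method": "arm_command", "body": {"plan": [[[0,-0.0004,-0.014,0,0,0,0.95],[0,-0.0017,-0.028,0,0,0,0.95],[0,-0.0037,-0.0419,0,0,0,0.95],[0,-0.0064,-0.0556,0,0,0,0.95],[0,-0.0097,-0.0692,0,0,0,0.95],[0,-0.0137,-0.0825,0,0,0,0.95],[0,-0.0184,-0.0957,0,0,0,0.95],[0,-0.0237,-0.1087,0,0,0,0.95],[0,-0.0237,-0.1087,0,0,0,0.95]]]}}

```text
time_s: 12.05
ee_pos: [0.5803, -0.0067, 0.1346]
eef_rot: [3.135, -0.0, 1.499]
force: [13.3, -0.3, 1.5]
grip_width: 0.013
grip_force: 30.0
```

To row units: -66.1 mm / 750 = -0.0881, -53.1 mm / 750 = -0.0708.

>>> {"method": "arm_command", "body": {"plan": [[[0,-0.0047,-0.0127,0,0,0,0.95],[0,-0.0107,-0.0251,0,0,0,0.95],[0,-0.0177,-0.0371,0,0,0,0.95],[0,-0.0253,-0.0488,0,0,0,0.95],[0,-0.0337,-0.06,0,0,0,0.95],[0,-0.0427,-0.0708,0,0,0,0.95],[0,-0.0513,-0.08,0,0,0,0.95],[0,-0.0591,-0.0881,0,0,0,0.95],[0,-0.0591,-0.0881,0,0,0,0.95],[0,-0.0591,-0.0881,0,0,0,0.95],[0,-0.0591,-0.0881,0,0,0,0.95]]]}}

```text
time_s: 13.15
ee_pos: [0.5373, -0.0036, 0.2012]
eef_rot: [3.131, -0.0, 1.499]
force: [16.1, -0.2, 10.1]
grip_width: 0.0133
grip_force: 30.0
```

Run:
```python
from h import *
o=ctrl.get_obs();print(o['time_s'],o['ee_pos'].round(4),o['eef_rot'].round(3),o['force'],o['grip_force'])
cy,sy=np.cos(-.0716),np.sin(-.0716); M=np.array([[cy,-sy],[sy,cy]]); H=np.array([.3876,.0066])
w,_,Wr=grab('wrist'); a,_,T=grab('top'); b,_,S=grab('scene')
for n,W,im in (('top',T,a),('scene',S,b),('wrist',Wr,w)):
    im=im.astype(int); q=(W[...,:2]-H)@M; z=W[...,2]
    m=(im[...,0]>im[...,2]+50)&(q[...,0]>.01)&(q[...,0]<.16)&(abs(q[...,1])<.11)&(z>.08)&(z<.25)
    if m.sum()>50:
        p=np.polyfit(q[m][:,0],z[m],1); r=z[m]-np.polyval(p,q[m][:,0]); k=abs(r)<.006; p=np.polyfit(q[m][k,0],z[m][k],1); print(n,m.sum(),k.sum(),np.degrees(np.arctan(p[0])),p[1],r.std())
cv2.imwrite('pics/p5.png',np.hstack([cv2.resize(a[150:300,120:320],(400,300)),cv2.resize(b[80:320,167:487],(400,300))]))
```

```text
13.15 [ 0.5373 -0.0036  0.2012] [ 3.131 -0.     1.499] [16.06338016 -0.24213621 10.14703261] 30.00414401292801
top 1278 1184 43.990598161375594 0.07507747793874699 0.0033310772405217982
scene 170 168 -43.72151153675168 0.3011209387146806 0.0016075615993936092
wrist 21307 18785 44.0132939935062 0.07659825762822269 0.0032775575246317074
```

View pics/p5.png

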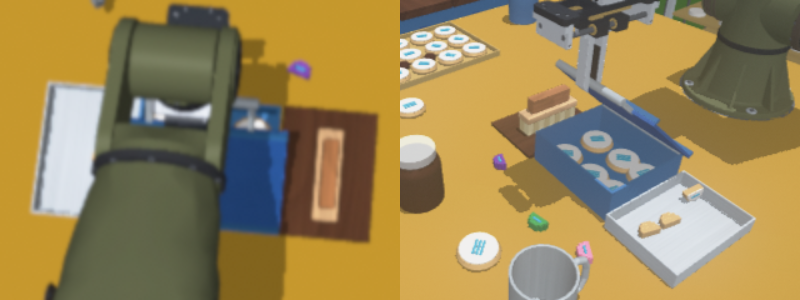

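The lid stands at about 44–45° by both the depth fits and the geometry. The brush is on its board and the pieces are in the tray. I let it settle, then hand in.

>>> {"method": "arm_command", "body": {"plan": [[[0,0,0,0,0,0,0.95],[0,0,0,0,0,0,0.95],[0,0,0,0,0,0,0.95],[0,0,0,0,0,0,0.95],[0,0,0,0,0,0,0.95],[0,0,0,0,0,0,0.95]]]}}

```text
time_s: 13.9
ee_pos: [0.5373, -0.0036, 0.2012]
eef_rot: [3.131, -0.0, 1.499]
force: [17.4, 0.2, 10.4]
grip_width: 0.0134
grip_force: 30.0
```

```bash
python3 -c "
from station import ctrl
o=ctrl.get_obs();print(o['ee_pos'],o['joint_vel'].round(4),o['grip_force']);print(ctrl.hand_in())"
```

```text
[ 0.53734689 -0.00359427  0.20117165] [ 0.0013 -0.     -0.0009  0.0006  0.0021 -0.0018] 30.0041064620018
the job is handed in; nothing more can be done
None
```

I handed the job in at about 14 s, with no verdict returned: the three pieces are in the crumb tray, the brush stands released on its board, and the gripper is holding the lid steady at about 45°.

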